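# Reset the strip-length stop by one hole

## Task

Stop the feed by standing the ball-topped speed lever upright at idle and letting go of it. Then lengthen the strip stop by one hole: pull its plunger knob up, slide the sleeve one hole away from the grey end block, let the pin into that hole, press the knob fully home and finish while still holding it pressed home. Leave the lever at idle and the other things on the table where they are.

Things in the scene. Friction and masses are not known exactly. Their poses are not given: they have to be found in the camera images.
- lever_unit: Fixed grey base plate of the feed speed lever, 130 x 75 mm, 22 mm high, with two cheeks up to 54 mm high; it stands to the left or the right of the length stop. Origin under its centre on the table. The lever swings in its x-z plane about an axle along its y, which lies 42 mm above the origin.
- lever (a joint): Angle of the speed lever, rad: 0 = upright = idle, positive = leaning towards +x of lever_unit; stops at -0.7 and 0.95. It starts leaning to the + side and stays where it is left (about 2 N at the ball moves it).
- lever_ball (a point): Centre of the black ball, 30 mm in diameter, on top of the 11 mm lever rod; 85 mm from the axle, so 127 mm above the table when upright.
- stop_rail: Fixed length stop: a level square-edged aluminium tube 36 mm wide, running along its own y, top face 50 mm above the table, spanning y = -160 to 170 mm, with dark holes 12 mm in diameter in the top face 50 mm apart. The grey end block (75 x 30 mm, 75 mm high) is at the -y end, the open end with the black cap at +y. Origin under the middle, on the table; z up.
- sleeve (a joint): Slide of the steel sleeve along the tube's +y (away from the end block), m: starts at 0 with the pin in a hole; the next hole away from the block is at 0.050, others at -0.050 and 0.100. The sleeve is 76 mm long, 50 mm wide, top 58 mm above the table, and carries a low steel stop blade reaching 90 mm from the tube's axis on the tube's -x side. About 2 N of friction.
- plunger (a joint): Height of the lock plunger in the sleeve, m: 0 = where its spring leaves it (pin, 10 mm in diameter with a round tip, 10 mm deep in a hole); positive = pulled up, pin clear of the tube above 0.010, end of travel 0.020; negative = pressed down, -0.006 = fully home on its stop. Spring 450 N/m about 0: 2.7 N to press fully home, about 7 N to lift 16 mm; let go, it returns to about 0, or rests on top of the tube at 0.010 when not over a hole.
- knob: Black plunger knob, an upright cylinder 26 mm in diameter and 30 mm tall on top of the sleeve; origin at its centre, 98 mm above the table when the plunger is at 0 and straight above the tube's axis. Below it a 10 mm rod and a boss 19 mm in diameter whose top is 70 mm above the table.
- chalk_tin: Bystander: plain metal tin, 90 mm in diameter, 75 mm high, on the other side of the length stop from the lever. Origin under its centre.
- spool: Bystander: white thread spool 38 mm in diameter, 42 mm high, standing beyond the tube. Origin under its centre.
- tape_roll: Bystander: roll of card tape 72 mm in diameter, 24 mm high, lying beyond the tube. Origin under its centre.
- chalk_block: Bystander: white chalk block 50 x 30 x 14 mm on the robot's side of the tube. Origin under its centre.
- carton: Bystander: cardboard box 120 x 140 mm, 90 mm high, at the far left. Origin under its centre.
- pin_cup: Bystander: white cup 70 mm in diameter, 60 mm high, beyond the tube. Origin under its centre.
- shears: Bystander: shears lying flat, 220 mm long, 12 mm high, at the far right. Origin near the pivot.
There are look-alikes about, which are no part of the job. Of the things like the lever_unit, leave any that is green, pink or red; of the rest the larger one is meant.

How it is judged:
By the outcome, as a careful person would: the job done as asked, in the order asked, and still so for the second after the job is handed in, while the arm keeps its last pose, push and grip.
It also fails if it takes over 51 s, if anything falls off the work surface, if the arm or the gripper's body presses on something with over 40 N, if the wrist force passes 120 N, or if a joint passes its speed limit or range.

## Robot

A 6-joint arm with a two-finger parallel gripper is mounted at the origin on the work surface. World frame = base frame: x ahead of the robot, y to its left, z up, the work surface at z = 0. Lengths are in m, angles in rad, forces in N, time in s.
With the tool pointing down it reaches from about 0.225 to 0.875 m from the base axis. Payload 3.4 kg.
Tool frame: the origin (TCP) lies on the centre line of the jaws, within the pads' length; the fingertips stand 25 mm ahead of it and the grasp point (between the pads) lies 6 mm ahead of it (bot.tip_reach is the distance from the TCP to the fingertips, in m); z points along the fingers, y is the direction in which the jaws open and shut (so a half turn about z gives the same grasp; the last joint's range is limited). The gripper opens to 85 mm and grips with 20 to 120 N. Pads are 22 mm wide; open, the fingers measure 114 mm over their backs; the gripper's body (76 mm by 85 mm) begins 54 mm behind the grasp point. The pads swing forward as they close: fully open they stand 13 mm farther back than shut.
Start: joints at [-0.121, 0.276, 1.505, -0, 1.361, -0.121], TCP at [0.575, -0, 0.256] pointing down, gripper open.
Joint ranges: [-2.89, 2.89], [-0.75, 2.08], [0.22, 2.7], [-1.18, 4.32], [0.11, 2.71], [-2.7, 2.7]. Speed limits (rad/s): [2.57, 2.57, 3.14, 3.14, 3.14, 3.14].

## Interface

Orientations are given as a unit quaternion [x, y, z, w].
In Python, from cell import bot, viewer, job_done gives the robot as it stands. The module is installed in compiled form; this text tells all that it offers.
- The arm moves only by the shell command python3 -m crank 'ROWS' [FORCE]. ROWS is JSON, a list of rows, each a list of 3 entries, a list of its own where there are three numbers: the shift along the tool's x, y, z normalised to -1 to 1, where 1 is 0.04 m, then the turn, a rotation vector about the tool's x, y, z normalised to -1 to 1, where 1 is 5 degrees, then the finger opening in mm, from 0 to 85.4. In form: [[[tx, ty, tz], [ax, ay, az], fingers], ...]. A call has 1 to 8 rows; each row shifts and turns the pose as measured when the row begins, along the tool's axes as they then stand; what a row does not reach is not made up. A row lasts 1/12 s, in which the tool goes at most 41.7 mm and 7.16 degrees, less where a joint would pass 70% of its speed; a pose out of reach is approached as far as the arm can. A call with a number of a shift or a turn outside -1 to 1 is refused whole. A call with a gripper value outside its range is refused whole. The fingers move at their own pace and stop on an object; FORCE is the grip in N (left out, the last holds). Time passes only in rows, so rows that do not move let the fingers close. It gives the time, the measured TCP pose, the force and the opening at its end, in the units of the state.
- bot.observe(): the state, without advancing time (a new reading comes with each control period).
- viewer.get_image(name): name is "scene" or "side" or "wrist"; returns (picture, depth): 400x640x3 uint8, blue, green, red; 400x640 float32, m along the optical axis (not along the pixel's ray), 0 where there is no reading.
- viewer.calibration(name): a dict with "camera_matrix" (3x3 intrinsics, pixels), "pose" (4x4, takes a point from camera to world coordinates). Camera axes: x right, y down, z forward; pixel columns grow to the right and rows downward; lengths in m; the calibration is good to about 2 mm. A picture is of the moment at which its call begins: read the wrist's pose just before it. calibration takes no time and is no camera call; for the wrist camera it gives the pose at the moment of the call.
- job_done(): hands the job in, once; it reports no verdict.
The state is a dict: "clock": time; "q": joint angles; "qd": joint speeds; "effort": joint torques, N m; "tcp_pos": TCP position; "eef_rot": TCP orientation; "force": force on the tool from outside, world axes, zero at the start; "torque": the same for the moment, N m; "grip_width": opening from 0.0 (shut) to 1.0 (fully open).
Only numpy, scipy, OpenCV 4.12 (cv2) and the standard library are available. Lean on these libraries where they do the work, as an engineer would, in place of code of your own. Each camera call takes 0.05 s, during which the arm holds its last target. There are 200 camera calls.

## Working session

There is one attempt and no reset: what is moved stays moved. The work goes in short steps, Python scripts to look and compute and a shell command to move; the robot and the scene stay as the last step left them, time stands still between calls to the robot, and variables do not carry over. Pictures are saved under pics/ and viewed, about 8 in all and at most 12, crops included, and the job is handed in when it is done.

```bash
mkdir -p pics; cat > h.py <<'E'
import numpy as np, cv2
from cell import bot, viewer, job_done
def snap(name, fn):
    p,d=viewer.get_image(name); c=viewer.calibration(name)
    cv2.imwrite('pics/'+fn+'.png',p); np.savez('pics/'+fn+'.npz',p=p,d=d,K=c['camera_matrix'],T=c['pose']); return p,d
def load(fn): return np.load('pics/'+fn+'.npz')
def cloud(f):
    d=f['d'];K=f['K'];v,u=np.indices(d.shape)
    P=np.stack([(u-K[0,2])*d/K[0,0],(v-K[1,2])*d/K[1,1],d],-1)
    W=P@f['T'][:3,:3].T+f['T'][:3,3]; W[d<=0]=np.nan; return W
E
python3 - <<'E'
from h import *
snap('scene','s0');snap('side','d0')
print(bot.observe())
for n in ('scene','side'): print(viewer.calibration(n))
E
```

```text
{'clock': 0.1, 'q': array([-1.20979299e-01,  2.76507120e-01,  1.50600823e+00, -1.73091585e-05,
        1.36069547e+00, -1.21003235e-01]), 'qd': array([ 0.00038599,  0.00069642, -0.00256662, -0.00099618,  0.00016282,
       -0.00111693]), 'effort': array([ 1.55745878e-03, -4.17697620e+01, -2.46405226e+01, -1.74112388e-04,
        5.80947395e-03,  2.85749664e-07]), 'tcp_pos': array([5.74567711e-01, 5.32789994e-05, 2.55539550e-01]), 'eef_rot': array([ 7.07096806e-01,  7.07116293e-01, -5.05535081e-04, -6.31756486e-04]), 'force': array([ 0.91345046,  0.43225988, -0.05519556]), 'torque': array([-0.01226095,  0.01431427, -0.00079648]), 'grip_width': 0.9989032355439403}
{'camera_matrix': array([[419.02124108,   0.        , 319.73225306],
       [  0.        , 419.02124108, 201.62417346],
       [  0.        ,   0.        ,   1.        ]]), 'pose': array([[-0.60410225,  0.58900974, -0.53677555,  1.11304508],
       [ 0.79677191,  0.45882197, -0.39323901,  0.41451188],
       [ 0.01466281, -0.66524426, -0.7464818 ,  0.92345969],
       [ 0.        ,  0.        ,  0.        ,  1.        ]])}
{'camera_matrix': array([[407.92463139,   0.        , 320.89890795],
       [  0.        , 407.92463139, 206.68650765],
       [  0.        ,   0.        ,   1.        ]]), 'pose': array([[ 0.98486413, -0.08138853,  0.1530312 ,  0.36076031],
       [-0.17219079, -0.5603988 ,  0.81012562, -0.89654672],
       [ 0.01982357, -0.82421422, -0.56593104,  0.74752359],
       [ 0.        ,  0.        ,  0.        ,  1.        ]])}
```

View pics/s0.png

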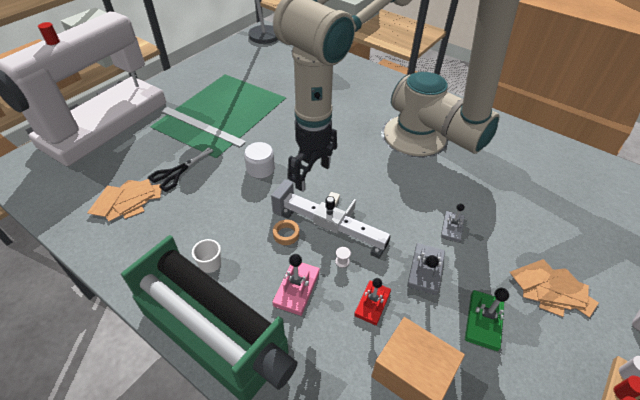

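View pics/d0.png

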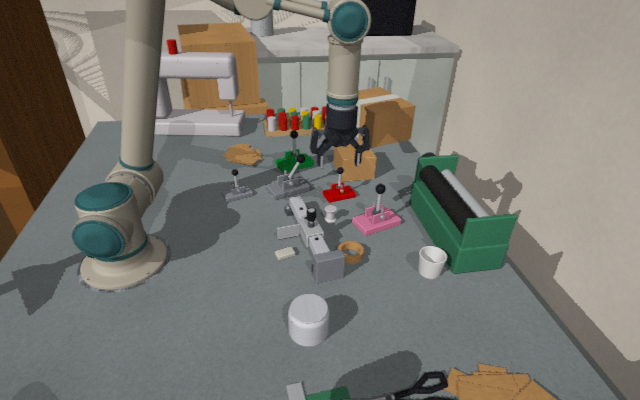

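Scene view: lever look-alikes are pink (297,285), red (373,298), green (488,318), small grey (454,225) and large grey (427,270). I choose the large grey one. The rail runs from its end block (282,197) to its cap (380,248), with the knob at (330,203). Next I take measurements and a close crop.

```bash
python3 - <<'E'
from h import *
f=load('s0');W=cloud(f);p=f['p']
a=cv2.resize(p[170:310,260:480],None,fx=3.6,fy=3.6,interpolation=cv2.INTER_CUBIC);cv2.imwrite('pics/c0.png',a)
g=load('d0');b=cv2.resize(g['p'][140:300,210:410],None,fx=3.7,fy=3.7,interpolation=cv2.INTER_CUBIC);cv2.imwrite('pics/c1.png',b)
W2=cloud(g)
for n,(Wc,pts) in {'scene':(W,[(432,262),(427,270),(454,222),(415,285),(435,292),(330,202),(282,197),(300,203),(311,207),(360,229),(380,241),(350,210),(259,155),(343,257)]),'side':(W2,[(300,158),(288,186),(311,214),(327,262),(317,245),(291,204),(285,253)])}.items():
  for u,v in pts: print(n,u,v,Wc[v,u].round(4))
E
```

```text
scene 432 262 [0.5252 0.3057 0.1204]
scene 427 270 [0.4825 0.2933 0.0218]
scene 454 222 [0.3048 0.2813 0.0318]
scene 415 285 [0.538  0.2898 0.0195]
scene 435 292 [0.5229 0.3376 0.0157]
scene 330 202 [0.5135 0.0083 0.111 ]
scene 282 197 [ 0.5485 -0.1283  0.0683]
scene 300 203 [ 0.5228 -0.0858  0.05  ]
scene 311 207 [ 0.5164 -0.052   0.0512]
scene 360 229 [0.4967 0.0969 0.0498]
scene 380 241 [0.4999 0.1604 0.053 ]
scene 350 210 [0.4431 0.0299 0.0296]
scene 259 155 [ 0.4667 -0.2884  0.0764]
scene 343 257 [0.5914 0.1091 0.0405]
side 300 158 [0.5116 0.2938 0.1179]
side 288 186 [0.4664 0.2624 0.0327]
side 311 214 [ 0.5016 -0.0091  0.1063]
side 327 262 [ 0.5185 -0.1603  0.0658]
side 317 245 [ 0.5082 -0.0736  0.0499]
side 291 204 [0.4632 0.1433 0.0405]
side 285 253 [ 0.4241 -0.0522  0.0145]
```

View pics/c0.png

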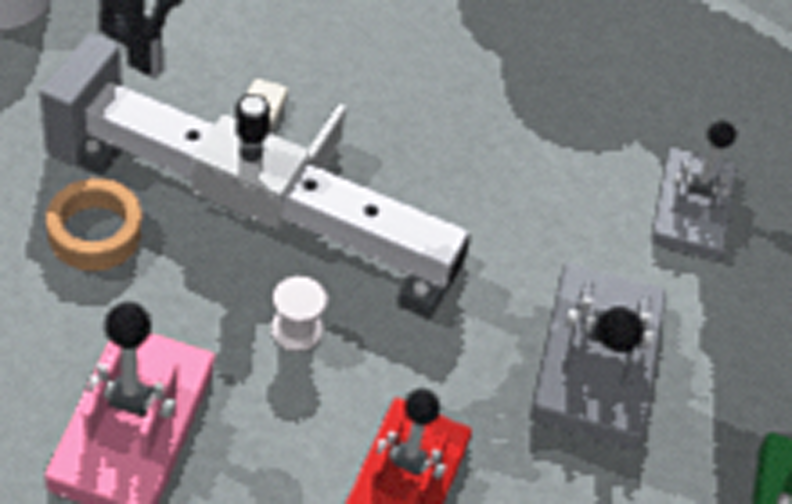

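View pics/c1.png

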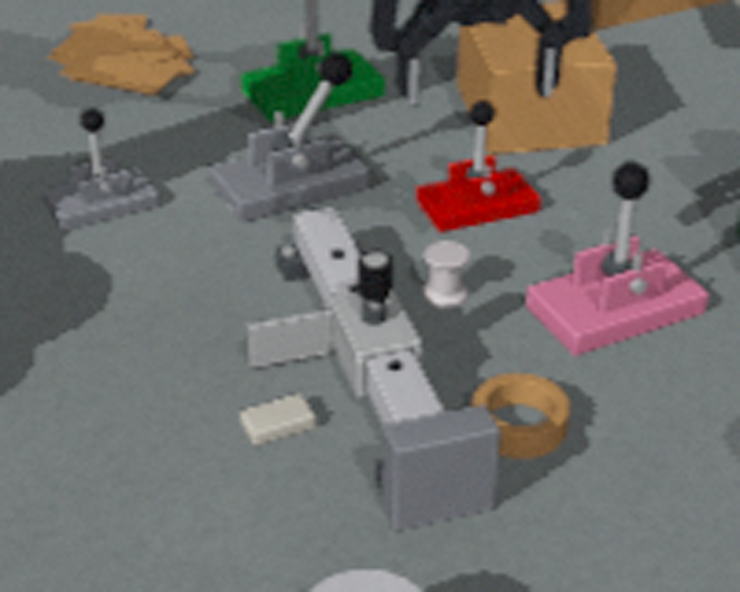

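The large grey unit's lever leans away from the robot: crop c1 shows its ball at (336,68). The sleeve has two free holes on its open-end side. Now I fit the geometry.

```bash
python3 - <<'E'
from h import *
from scipy.optimize import least_squares
C={n:cloud(load(n)).reshape(-1,3) for n in('s0','d0')}
I={n:load(n)['p'].reshape(-1,3).astype(int) for n in C}
def rect(P): 
    r=cv2.minAreaRect((P[:,:2]*1000).astype(np.float32)); return np.round(r[0],1),np.round(r[1],1),round(r[2],1)
for n,P in C.items():
    box=lambda x0,x1,y0,y1,z0,z1:(P[:,0]>x0)&(P[:,0]<x1)&(P[:,1]>y0)&(P[:,1]<y1)&(P[:,2]>z0)&(P[:,2]<z1)
    m=box(.38,.6,.22,.38,.016,.028); print(n,'plate',m.sum(),rect(P[m]))
    m=box(.38,.62,.22,.38,.09,.15)&(I[n].max(1)<60); B=P[m]
    s=least_squares(lambda c:np.linalg.norm(B-c,axis=1)-.015,B.mean(0)+[0,0,-.01],loss='soft_l1',f_scale=.002).x; print('ball',m.sum(),s.round(4),'axle dist..')
    m=box(.45,.56,-.16,.19,.046,.053); print('rail',m.sum(),rect(P[m])); R=P[m]
    for lo,hi in((-.11,-.05),(.05,.15)):
        q=R[(R[:,1]>lo)&(R[:,1]<hi)]; print('  mid',lo,np.percentile(q[:,0],[3,97]).round(4),q.mean(0).round(4))
    m=box(.45,.56,-.09,.1,.0555,.0605); print('sleeve',m.sum(),rect(P[m]))
    m=box(.45,.56,-.06,.06,.080,.118); k=P[m]; print('knob',m.sum(),k.min(0).round(4),k.max(0).round(4))
    s=least_squares(lambda c:np.hypot(*(k[k[:,2]<.109][:,:2]-c).T)-.013,k.mean(0)[:2],loss='soft_l1',f_scale=.002).x;print('  axis',s.round(4), 'top',k[k[:,2]>.11].mean(0).round(4))
E
```

```text
s0 plate 1017 (array([499.3, 285.1]), array([114.8, 203.8]), 87.4)
ball 121 [0.5168 0.3024 0.1112] axle dist..
rail 947 (array([493.1,  16.9]), array([ 73.4, 310.5]), 11.2)
  mid -0.11 [0.5004 0.538 ] [ 0.5196 -0.0799  0.05  ]
  mid 0.05 [0.4711 0.5118] [0.4921 0.1006 0.0499]
sleeve 281 (array([506.9,   2. ]), array([51.1, 75.2]), 9.7)
knob 125 [ 0.4929 -0.0101  0.0806] [0.5197 0.0153 0.1145]
  axis [0.5051 0.0012] top [0.5058 0.0019 0.1118]
d0 plate 372 (array([498.7, 285.8]), array([117.9, 208.2]), 86.0)
ball 59 [0.5132 0.3043 0.1108] axle dist..
rail 551 (array([491.5,   4.9]), array([ 66.6, 342.7]), 10.7)
  mid -0.11 [0.4955 0.5318] [ 0.5136 -0.078   0.0502]
  mid 0.05 [0.4668 0.5002] [0.4839 0.1033 0.0502]
sleeve 225 (array([502. ,   1.8]), array([49.9, 77.3]), 9.3)
knob 121 [ 0.4894 -0.0119  0.0802] [0.5144 0.0124 0.1149]
  axis [0.5024 0.0039] top [0.5021 0.0013 0.1122]
```

```bash
python3 - <<'E'
from h import *
def ray(fn,u,v,z):
    f=load(fn);d=f['T'][:3,:3]@np.linalg.solve(f['K'],[u,v,1]);o=f['T'][:3,3];return (o+d*(z-o[2])/d[2])[:2].round(4)
for q in((562,265),(665,290),(650,432),(533,408)): print('c0',q,ray('s0',260+q[0]/3.6,170+q[1]/3.6,.022))
for q in((210,170),(245,206),(374,172)): print('c1',q,ray('d0',210+q[0]/3.7,140+q[1]/3.7,.022))
# robust plate
for n in('s0','d0'):
    W=cloud(load(n));m=((W[...,2]>.017)&(W[...,2]<.03)&(W[...,0]>.38)&(W[...,0]<.62)&(W[...,1]>.2)&(W[...,1]<.38)).astype(np.uint8)
    k,l,s,c=cv2.connectedComponentsWithStats(m);i=1+s[1:,4].argmax();P=W[l==i]
    print(n,s[i],cv2.minAreaRect((P[:,:2]*1000).astype(np.float32)))
E
```

```text
c0 (562, 265) [0.4265 0.2319]
c0 (665, 290) [0.4003 0.3024]
c0 (650, 432) [0.5137 0.3464]
c0 (533, 408) [0.546  0.2743]
c1 (210, 170) [0.3972 0.2902]
c1 (245, 206) [0.4237 0.2254]
c1 (374, 172) [0.5448 0.2658]
s0 [408 243  37  49 964] ((470.47113037109375, 286.5767517089844), (133.00439453125, 75.02143859863281), 18.677860260009766)
d0 [266 176  44  20 349] ((466.6392517089844, 286.35211181640625), (130.71759033203125, 79.20514678955078), 18.42364501953125)
```

```bash
cat >> h.py <<'E'
from scipy.spatial.transform import Rotation as Ro
def go(x,y,z,yaw_toolY=None):
    "remaining shift in tool units (of 40 mm) and turn (of 5 deg)"
    o=bot.observe();R=Ro.from_quat(o['eef_rot']);d=R.inv().apply(np.array([x,y,z])-o['tcp_pos'])/.04
    s='t=%.3f pos %s F %s grip %.1fmm | shift %s'%(o['clock'],o['tcp_pos'].round(4),o['force'].round(1),o['grip_width']*85.4,d.round(3))
    if yaw_toolY is not None:
        a=np.radians(yaw_toolY);Y=np.array([np.cos(a),np.sin(a),0]);Z=np.array([0,0,-1.]);X=np.cross(Y,Z)
        rv=(R.inv()*Ro.from_matrix(np.c_[X,Y,Z])).as_rotvec(degrees=True)/5; s+=' turn %s'%rv.round(3)
    print(s)
E
python3 -m crank '[[[0.95,-0.19,0.15],[0,0,0],85],[[0.95,-0.19,0.15],[0,0,0],85],[[0.95,-0.19,0.15],[0,0,0],85],[[0.95,-0.19,0.15],[0,0,0],85],[[0.95,-0.19,0.15],[0,0,0],85],[[0.95,-0.19,0.15],[0,0,0],85],[[0.95,-0.19,0.15],[0,0,0],85],[[0.95,-0.19,0.15],[0,0,0],85]]' 20
python3 -m crank '[[[0,0,0],[0,0,-0.92],70],[[0,0,0],[0,0,-0.92],70],[[0,0,0],[0,0,-0.92],70],[[0,0,0],[0,0,-0.92],70],[[0,0,0],[0,0,0],70]]'
python3 -c "
from h import *
print(bot.tip_reach); go(.515,.303,.115,18.5)"
```

```text
clock: 0.77
tcp_pos: [0.5154, 0.3063, 0.2019]
eef_rot: [0.713, 0.701, -0.003, 0.002]
force: [0.9, 0.3, -0.8]
grip_width: 0.996
clock: 1.18
tcp_pos: [0.5091, 0.3172, 0.1964]
eef_rot: [0.58, 0.815, -0.006, -0.003]
force: [-0.6, 0.7, 0.3]
grip_width: 0.824
0.025
t=1.183 pos [0.5091 0.3172 0.1964] F [-0.6  0.7  0.3] grip 70.4mm | shift [-0.381  0.05   2.035] turn [-0.145  0.016  0.122]
```

```bash
python3 -m crank '[[[-0.38,0.05,0.3],[-0.15,0,0.12],70],[[0,0,0.5],[0,0,0],70],[[0,0,0.5],[0,0,0],70]]'
python3 -c "
from h import *
go(.515,.303,.115,18.5)"
```

```text
clock: 1.43
tcp_pos: [0.5187, 0.3048, 0.1469]
eef_rot: [0.586, 0.81, 0.004, 0.003]
force: [-0.3, -0.2, 0.4]
grip_width: 0.82
t=1.433 pos [0.5187 0.3048 0.1469] F [-0.3 -0.2  0.4] grip 70.0mm | shift [-0.013 -0.111  0.796] turn [ 0.12   0.003 -0.062]
```

```bash
python3 -m crank '[[[0,-0.11,0.4],[0.1,0,0],70],[[0,0,0.4],[0,0,0],70],[[0,0,0],[0,0,0],50]]'
python3 -c "
from h import *
go(.515,.303,.115,18.5);snap('side','d1')
p=load('d1')['p'];cv2.imwrite('pics/c2.png',cv2.resize(p[110:220,230:380],None,fx=4,fy=4,interpolation=cv2.INTER_CUBIC))
go(.469,.2865,.127,18.5)"
```

```text
clock: 1.68
tcp_pos: [0.5123, 0.3011, 0.1094]
eef_rot: [0.59, 0.808, -0.003, -0.001]
force: [-0.4, 0.3, -0.2]
grip_width: 0.696
t=1.683 pos [0.5123 0.3011 0.1094] F [-0.4  0.3 -0.2] grip 59.4mm | shift [ 0.023  0.079 -0.14 ] turn [-0.072  0.015 -0.156]
t=1.733 pos [0.513  0.3015 0.1108] F [-0.2  0.3 -0.8] grip 52.2mm | shift [-0.023 -1.163 -0.399] turn [-0.049  0.013 -0.152]
```

View pics/c2.png

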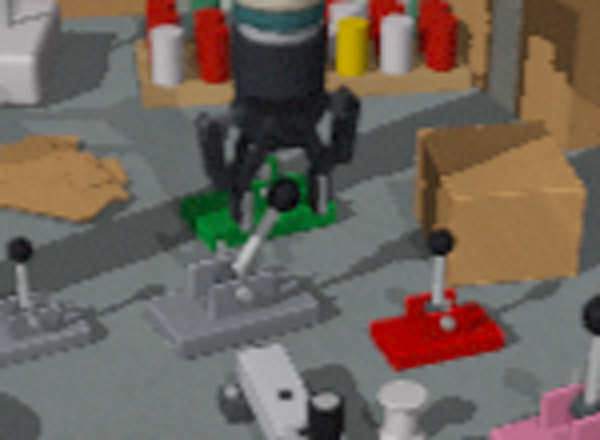

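The ball (284,195) sits between the jaws at (243,200) and (323,190). I'll sweep it upright, then close on it.

```bash
python3 -m crank '[[[0,0,0],[0,0,-0.15],40],[[0,-0.4,-0.2],[0,0,0],38],[[0,-0.4,-0.12],[0,0,0],38],[[0,-0.36,-0.08],[0,0,0],38],[[0,0,0],[0,0,0],38]]'
python3 -c "
from h import *
go(.469,.2865,.127,18.5)"
```

```text
clock: 2.15
tcp_pos: [0.4776, 0.2894, 0.1339]
eef_rot: [0.585, 0.811, 0.008, 0.006]
force: [-1.1, 0.0, -0.2]
grip_width: 0.446
t=2.150 pos [0.4776 0.2894 0.1339] F [-1.1  0.  -0.2] grip 38.1mm | shift [-0.001 -0.232  0.169] turn [ 0.239  0.002 -0.023]
```

```bash
python3 -m crank '[[[0,-0.23,0.1],[0.22,0,0],38],[[0,0,0],[0,0,0],38]]'
python3 -c "
from h import *
go(.469,.2865,.127,18.5)"
```

```text
clock: 2.32
tcp_pos: [0.4685, 0.2867, 0.1317]
eef_rot: [0.585, 0.811, 0.002, 0.001]
force: [1.2, 0.1, -0.6]
grip_width: 0.447
t=2.317 pos [0.4685 0.2867 0.1317] F [ 1.2  0.1 -0.6] grip 38.2mm | shift [-0.008  0.01   0.118] turn [ 0.051 -0.007 -0.022]
```

```bash
python3 -m crank '[[[0,0,0.12],[0,0,0],28],[[0,0,0],[0,0,0],28],[[0,0,0],[0,0,0],28],[[0,0,0],[0,0,0],28]]'
python3 -c "
from h import *
go(.469,.2865,.127,18.5)"
```

```text
clock: 2.65
tcp_pos: [0.4693, 0.2872, 0.1276]
eef_rot: [0.585, 0.811, 0.003, 0.001]
force: [0.5, 0.6, 6.9]
grip_width: 0.334
t=2.650 pos [0.4693 0.2872 0.1276] F [0.5 0.6 6.9] grip 28.6mm | shift [-0.014 -0.012  0.016] turn [ 0.067 -0.01  -0.021]
```

```bash
python3 -m crank '[[[0,0,0],[0,0,0],60],[[0,0,0],[0,0,0],60],[[0,0,-0.5],[0,0,0],60],[[0,0,-0.9],[0,0,0],60],[[0,0,-0.9],[0,0,0],60],[[0,0,0],[0,0,0],60]]'
cat > ball.py <<'E'
from h import *
import sys
from scipy.optimize import least_squares
t=sys.argv[1]
for n,k in(('scene','s'),('side','d')):
    snap(n,k+t);f=load(k+t);P=cloud(f).reshape(-1,3);I=f['p'].reshape(-1,3).astype(int)
    m=(P[:,0]>.42)&(P[:,0]<.53)&(P[:,1]>.255)&(P[:,1]<.33)&(P[:,2]>.1)&(P[:,2]<.146)&(I.max(1)<70);B=P[m]
    s=least_squares(lambda c:np.linalg.norm(B-c,axis=1)-.015,B.mean(0)+[0,0,-.01],loss='soft_l1',f_scale=.002).x
    print(n,m.sum(),s.round(4),'along x %.4f'%((s[:2]-[.469,.2865])@[.948,.317]))
go(.469,.2865,.127,18.5)
a=load('s'+t)['p'][200:310,380:500];b=load('d'+t)['p'][120:230,250:370]
cv2.imwrite('pics/b%s.png'%t,cv2.resize(np.hstack([a,b]),None,fx=3.3,fy=3.3,interpolation=cv2.INTER_CUBIC))
E
python3 ball.py 3
```

```text
clock: 3.15
tcp_pos: [0.4627, 0.2847, 0.2139]
eef_rot: [0.585, 0.811, -0.009, -0.006]
force: [0.3, 0.1, -0.0]
grip_width: 0.701
scene 113 [0.4701 0.287  0.1268] along x 0.0012
side 65 [0.4667 0.2885 0.128 ] along x -0.0015
t=3.250 pos [0.46   0.2834 0.209 ] F [ 0.   0.2 -0.9] grip 59.9mm | shift [0.006 0.298 2.042] turn [-0.341  0.017 -0.026]
```

View pics/b3.png

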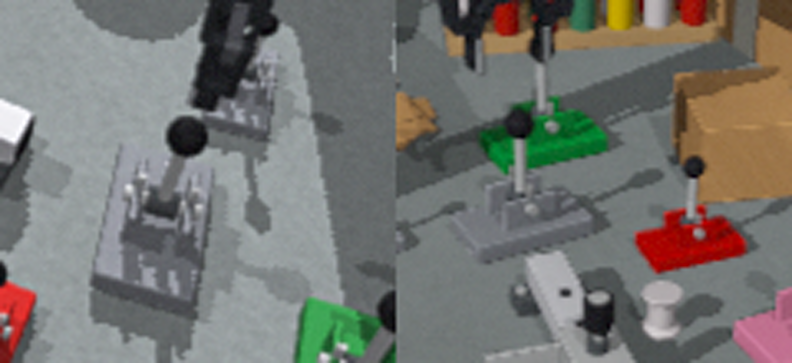

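The lever stands upright: the ball's fitted offset is +1.2 mm from one camera and -1.5 mm from the other, at height 0.127. It has been released. Next, the knob.

```bash
python3 -m crank '[[[0,0,0],[-0.3,0,0.9],70],[[0,0,0],[0,0,0.9],70],[[0,0,0],[0,0,0],70]]' 60
python3 -c "
from h import *
go(.5037,.002,.18,9.2)"
```

```text
clock: 3.5
tcp_pos: [0.4568, 0.282, 0.2035]
eef_rot: [0.649, 0.76, -0.007, -0.002]
force: [0.3, 0.2, -0.3]
grip_width: 0.82
t=3.500 pos [0.4568 0.282  0.2035] F [ 0.3  0.2 -0.3] grip 70.0mm | shift [-7.094  0.072  0.628] turn [-0.149  0.065 -0.041]
```

```bash
python3 -m crank '[[[-0.9,0,0],[-0.1,0,0],70],[[-0.9,0,0],[0,0,0],70],[[-0.9,0,0],[0,0,0],70],[[-0.9,0,0],[0,0,0],70],[[-0.9,0,0.1],[0,0,0],70],[[-0.9,0,0.1],[0,0,0],70],[[-0.9,0,0.2],[0,0,0],70],[[-0.7,0,0.2],[0,0,0],70]]'
python3 -m crank '[[[0,0,0],[0,0,0],70]]'
python3 -c "
from h import *
go(.5037,.002,.18,9.2)"
```

```text
clock: 4.17
tcp_pos: [0.4962, 0.001, 0.1673]
eef_rot: [0.638, 0.77, -0.011, -0.009]
force: [-0.0, 0.6, 0.3]
grip_width: 0.817
clock: 4.25
tcp_pos: [0.4955, -0.0034, 0.1645]
eef_rot: [0.639, 0.769, -0.013, -0.01]
force: [-0.1, 1.0, -0.4]
grip_width: 0.82
t=4.250 pos [ 0.4955 -0.0034  0.1645] F [-0.1  1.  -0.4] grip 70.0mm | shift [ 0.095  0.215 -0.395] turn [-0.371  0.019  0.285]
```

```bash
python3 -m crank '[[[0.1,0.2,0],[-0.36,0,0.28],60],[[0,0,0],[0,0,0],56],[[0,0,0],[0,0,0],56]]'
python3 -c "
from h import *
go(.5037,.002,.106,9.2)"
```

```text
clock: 4.5
tcp_pos: [0.4994, 0.0003, 0.1593]
eef_rot: [0.648, 0.761, -0.004, -0.005]
force: [-0.3, -0.2, 0.3]
grip_width: 0.655
t=4.500 pos [4.994e-01 3.000e-04 1.593e-01] F [-0.3 -0.2  0.3] grip 55.9mm | shift [0.022 0.128 1.33 ] turn [-0.133 -0.026 -0.011]
```

```bash
python3 -m crank '[[[0.02,0.12,0.3],[-0.13,0,0],56],[[0,0,0.45],[0,0,0],56],[[0,0,0.4],[0,0,0],56],[[0,0,0],[0,0,0],50]]'
python3 -c "
from h import *
go(.5037,.002,.106,9.2)"
```

```text
clock: 4.83
tcp_pos: [0.5022, 0.0046, 0.111]
eef_rot: [0.645, 0.764, -0.0, -0.003]
force: [-0.1, 1.0, 0.6]
grip_width: 0.584
t=4.833 pos [0.5022 0.0046 0.111 ] F [-0.1  1.   0.6] grip 49.9mm | shift [-0.072  0.027  0.125] turn [-0.047 -0.042  0.096]
```

```bash
python3 -m crank '[[[-0.07,0.03,0.12],[0,0,0.08],40],[[0,0,0],[0,0,0],20],[[0,0,0],[0,0,0],20],[[0,0,0],[0,0,0],20],[[0,0,0],[0,0,0],20]]'
python3 -c "
from h import *
go(.5037,.002,.106,9.2)
snap('side','d4');p=load('d4')['p'];cv2.imwrite('pics/c4.png',cv2.resize(p[150:290,220:400],None,fx=4,fy=4,interpolation=cv2.INTER_CUBIC))"
```

```text
clock: 5.25
tcp_pos: [0.5039, 0.0036, 0.107]
eef_rot: [0.646, 0.763, -0.001, -0.003]
force: [-0.7, -0.4, -1.2]
grip_width: 0.284
t=5.250 pos [0.5039 0.0036 0.107 ] F [-0.7 -0.4 -1.2] grip 24.2mm | shift [-0.038 -0.011  0.025] turn [-0.063 -0.042  0.069]
```

View pics/c4.png

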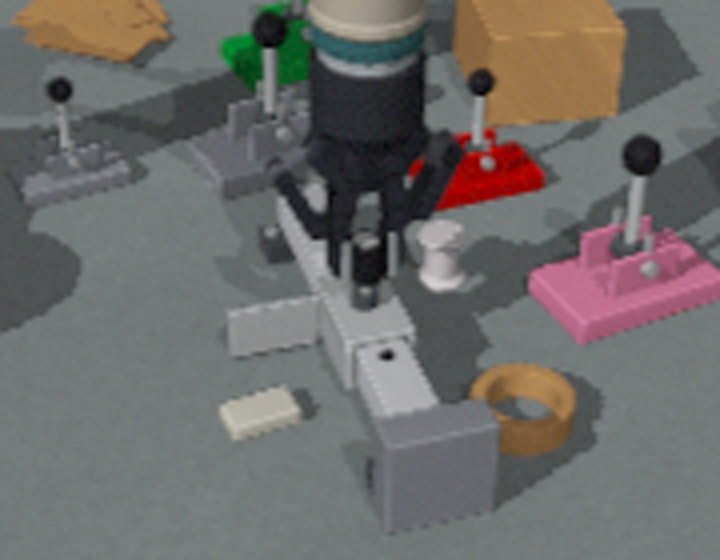

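The knob (368,255) is gripped between both pads. I lift it 16 mm.

```bash
python3 -m crank '[[[0,0,-0.2],[0,0,0],20],[[0,0,-0.2],[0,0,0],20],[[0,0,0],[0,0,0],20]]'
python3 -c "
from h import *
go(.5039,.0036,.123,9.2)"
```

```text
clock: 5.55
tcp_pos: [0.5038, 0.0036, 0.1238]
eef_rot: [0.646, 0.763, -0.001, -0.003]
force: [1.1, 0.9, -7.7]
grip_width: 0.286
t=5.550 pos [0.5038 0.0036 0.1238] F [ 1.1  0.9 -7.7] grip 24.4mm | shift [0.001 0.002 0.02 ] turn [-0.064 -0.048  0.065]
```

```bash
python3 -m crank '[[[0.3,0,0],[0,0,0],20],[[0.3,0,0],[0,0,0],20],[[0,0,0],[0,0,0],20]]'
python3 -c "
from h import *
go(.4959,.0529,.1235,9.2)"
```

```text
clock: 5.8
tcp_pos: [0.5001, 0.0271, 0.1237]
eef_rot: [0.646, 0.763, -0.001, -0.002]
force: [2.4, 2.7, -6.6]
grip_width: 0.286
t=5.800 pos [0.5001 0.0271 0.1237] F [ 2.4  2.7 -6.6] grip 24.5mm | shift [0.654 0.002 0.007] turn [-0.051 -0.024  0.053]
```

```bash
python3 -m crank '[[[0.3,0,0],[0,0,0],20],[[0.34,0,0],[0,0,0],20],[[0,0,0],[0,0,0],20]]'
python3 -c "
from h import *
go(.4959,.0529,.1235,9.2)"
```

```text
clock: 6.05
tcp_pos: [0.4961, 0.0535, 0.1231]
eef_rot: [0.646, 0.764, -0.001, -0.002]
force: [1.9, 3.2, -7.5]
grip_width: 0.283
t=6.050 pos [0.4961 0.0535 0.1231] F [ 1.9  3.2 -7.5] grip 24.2mm | shift [-0.014 -0.006 -0.01 ] turn [-0.046 -0.01   0.071]
```

Within 1 mm of the hole. I lower the pin.

```bash
python3 -m crank '[[[-0.014,0,0.2],[0,0,0],20],[[0,0,0.2],[0,0,0],20],[[0,0,0],[0,0,0],20]]'
python3 -c "
from h import *
go(.4959,.0529,.101,9.2)"
```

```text
clock: 6.3
tcp_pos: [0.4961, 0.0534, 0.1067]
eef_rot: [0.645, 0.764, -0.001, -0.001]
force: [0.2, 1.5, 0.3]
grip_width: 0.285
t=6.300 pos [0.4961 0.0534 0.1067] F [0.2 1.5 0.3] grip 24.3mm | shift [-0.011 -0.007  0.142] turn [-0.04  -0.01   0.092]
```

The pin dropped in: plunger back at about 0 with no force. Now I press it home.

```bash
python3 -m crank '[[[0,0,0.12],[0,0,0],20],[[0,0,0.12],[0,0,0],20],[[0,0,0.1],[0,0,0],20]]'
python3 -c "
from h import *
go(.4959,.0529,.101,9.2)"
```

```text
clock: 6.55
tcp_pos: [0.4966, 0.0527, 0.1014]
eef_rot: [0.645, 0.764, -0.001, -0.001]
force: [-9.6, 1.2, 36.5]
grip_width: 0.283
t=6.550 pos [0.4966 0.0527 0.1014] F [-9.6  1.2 36.5] grip 24.1mm | shift [ 0.009 -0.015  0.011] turn [-0.025 -0.01   0.079]
```

```bash
python3 -m crank '[[[0,0,0.03],[0,0,0],20],[[0,0,0.03],[0,0,0],20]]'
python3 ball.py 5
python3 -c "
from h import *
go(.4959,.0529,.101,9.2)
for n in('s5','d5'):
    P=cloud(load(n)).reshape(-1,3)
    m=(P[:,0]>.45)&(P[:,0]<.56)&(P[:,1]>-.06)&(P[:,1]<.15)&(P[:,2]>.0555)&(P[:,2]<.0605);print(cv2.minAreaRect((P[m][:,:2]*1000).astype(np.float32)))
a=load('s5')['p'][160:280,250:460];b=load('d5')['p'][150:270,220:400]
cv2.imwrite('pics/f5.png',cv2.resize(np.hstack([a,b]),None,fx=2,fy=2,interpolation=cv2.INTER_CUBIC))"
```

```text
clock: 6.72
tcp_pos: [0.4962, 0.0525, 0.1025]
eef_rot: [0.646, 0.763, 0.0, -0.001]
force: [-0.9, 2.7, 1.2]
grip_width: 0.281
scene 114 [0.4698 0.2863 0.1271] along x 0.0007
side 59 [0.4671 0.2889 0.128 ] along x -0.0010
t=6.817 pos [0.4963 0.0525 0.1017] F [-2.   1.6 10. ] grip 24.3mm | shift [ 5.884  0.296 -0.623] turn [-0.01  -0.018 -1.793]
t=6.817 pos [0.4963 0.0525 0.1017] F [-2.   1.6 10. ] grip 24.3mm | shift [ 0.012 -0.008  0.019] turn [-0.011 -0.017  0.067]
((499.41845703125, 50.79444122314453), (50.592594146728516, 75.32673645019531), 9.192765235900879)
((494.2740478515625, 51.390071868896484), (50.79206085205078, 81.22504425048828), 8.52877140045166)
```

View pics/f5.png

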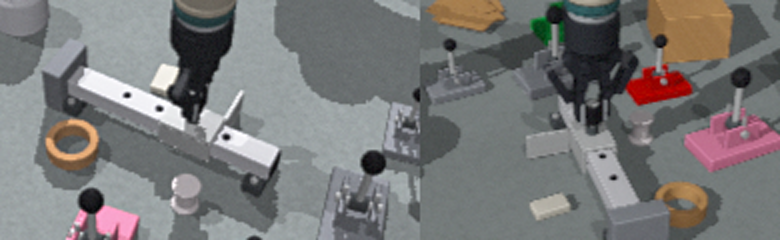

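The lever is still upright, and the sleeve has moved 50 mm (its centre is now at y≈0.051). TCP z is only about 5 mm below my zero-force estimate, so I check the force-depth profile to be sure the plunger is really home.

```bash
r(){ :; }
python3 -m crank '[[[0,0,-0.13],[0,0,0],20],[[0,0,0],[0,0,0],20],[[0,0,0],[0,0,0],20]]'
python3 -m crank '[[[0,0,-0.05],[0,0,0],20],[[0,0,0],[0,0,0],20],[[0,0,0],[0,0,0],20]]'
python3 -m crank '[[[0,0,0.06],[0,0,0],20],[[0,0,0],[0,0,0],20],[[0,0,0],[0,0,0],20]]'
python3 -m crank '[[[0,0,0.05],[0,0,0],20],[[0,0,0],[0,0,0],20],[[0,0,0],[0,0,0],20]]'
python3 -m crank '[[[0,0,0.05],[0,0,0],20],[[0,0,0],[0,0,0],20],[[0,0,0],[0,0,0],20]]'
python3 -m crank '[[[0,0,0.03],[0,0,0],20],[[0,0,0.03],[0,0,0],20],[[0,0,0.03],[0,0,0],20]]'
```

```text
clock: 7.07
tcp_pos: [0.4963, 0.0524, 0.1064]
eef_rot: [0.646, 0.763, 0.0, -0.001]
force: [0.8, 0.9, -0.5]
grip_width: 0.289
clock: 7.32
tcp_pos: [0.4963, 0.0525, 0.1074]
eef_rot: [0.646, 0.763, -0.0, -0.002]
force: [-0.6, 2.0, -1.2]
grip_width: 0.288
clock: 7.57
tcp_pos: [0.4963, 0.0525, 0.1045]
eef_rot: [0.646, 0.763, -0.0, -0.002]
force: [0.7, 2.1, 1.1]
grip_width: 0.284
clock: 7.82
tcp_pos: [0.4963, 0.0524, 0.1025]
eef_rot: [0.646, 0.763, -0.0, -0.002]
force: [-0.5, 2.0, 0.8]
grip_width: 0.289
clock: 8.07
tcp_pos: [0.4963, 0.0524, 0.1024]
eef_rot: [0.646, 0.763, -0.0, -0.002]
force: [-0.9, 1.3, 1.8]
grip_width: 0.287
clock: 8.32
tcp_pos: [0.4964, 0.0523, 0.1017]
eef_rot: [0.646, 0.763, -0.0, -0.001]
force: [-4.1, 0.9, 12.8]
grip_width: 0.284
```

```bash
python3 - <<'E'
from h import *
snap('wrist','w6');snap('side','d6');snap('scene','s6');go(.4959,.0529,.101,9.2)
for n in('w6','s6','d6','s0','d0'):
    P=cloud(load(n)).reshape(-1,3); c=np.array([.4963,.0515] if n[1]=='6' else [.5037,.002])
    r=np.hypot(*(P[:,:2]-c).T); z=P[(r<.012)&(P[:,2]>.06),2]; s=P[(r<.045)&(abs(P[:,2]-.058)<.004),2]
    print(n,len(z),np.histogram(z,np.arange(.09,.131,.002))[0],'sleeve',len(s),np.median(s).round(4))
a=load('w6')['p'];b=cv2.resize(load('d6')['p'][190:230,285:345],None,fx=6,fy=6,interpolation=cv2.INTER_CUBIC)
cv2.imwrite('pics/w6.png',np.vstack([cv2.resize(a,(560,350)),cv2.copyMakeBorder(b,0,0,0,200,0)]))
E
```

```text
t=8.467 pos [0.4964 0.0523 0.1017] F [-4.3  1.4 12.7] grip 24.4mm | shift [ 0.018 -0.01   0.018] turn [-0.019 -0.019  0.065]
w6 3403 [   1    3    2    3    8    4    7  133 1847  274   10    2    6    0
    0    0    0    0    0    0] sleeve 6004 0.0578
s6 98 [3 0 2 1 1 0 0 2 7 1 1 0 0 0 0 0 0 0 0 0] sleeve 314 0.0578
d6 181 [ 2  3  4  2  6  0  2  5 17 11  1  1  1  0  0  0  0  0  0  0] sleeve 213 0.058
s0 142 [ 0  1  0  0  1  0  3  0  0  6 25 17  2  0  0  0  0  0  0  0] sleeve 334 0.0581
d0 184 [ 4  1  4  2  5  3  5  2  4  5 15 17  2  0  0  0  0  0  0  0] sleeve 252 0.0579
```

View pics/w6.png

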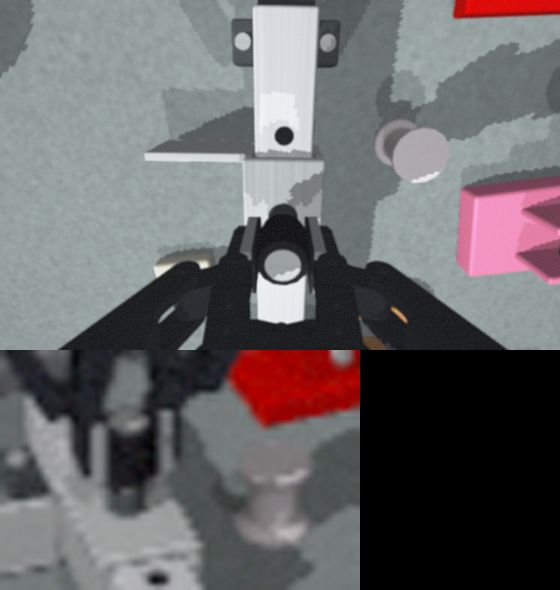

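The wrist depth reads the knob top at about 0.107 against a sleeve top of 0.058, which is exactly the fully-home height (0.113 − 0.006). One hole now shows next to the sleeve on the open side. It is still pressed with about 12 N, so I hand it in.

```bash
python3 -c "
from h import *
job_done()"
```

```text
the job is handed in; nothing more can be done
```

The job is handed in, at about 8.5 s on the robot's clock. The feed is stopped and the strip stop is one hole longer, with the knob still held pressed home.

- **Lever:** I swung the large grey unit's lever upright with the gripper and let it go. Two cameras put the ball within about ±1 mm of upright, at a height of 0.127 m, and it was still there after the stop had been moved.
- **Strip stop:** I lifted the knob about 17 mm, slid the sleeve 50 mm away from the end block, lowered the pin into the hole and pressed the knob home. In the images the sleeve is about 50 mm further along.
- **Pressed home:** The wrist camera put the knob top at about 0.107 m, which is the fully-home height. The knob is held with about 12 N against its stop.
- **Readings that disagreed:** Judged by the gripper height alone, the press came out about 0.5–1 mm short of 6 mm. The hard contact and the camera height both say it is home, and the force readings were noisy by about 1 N. The first press briefly reached 36 N, below the 40 N limit, and I then eased it.
- **Other things on the table:** I did not measure them one by one, but none looked moved in the last pictures.

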